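One full turn of the inspection turntable

ROBOT

A 7-joint arm with a two-finger parallel gripper is mounted at the origin on the work surface. World frame = base frame: x ahead of the robot, y to its left, z up, the work surface at z = 0. Lengths are in mm, angles in rad, forces in N, time in s.
With the tool pointing down it reaches from about 400 to 875 mm from the base axis. Payload 4.4 kg.
Tool frame: the origin (TCP) lies on the centre line of the jaws, within the pads' length; the fingertips stand 14 mm ahead of it and the grasp point (between the pads) lies 5 mm behind it; z points along the fingers, y is the line along which they close (so a half turn about z gives the same grasp; the last joint's range is limited). The gripper opens to 85 mm and grips with 20 to 120 N. Pads are 22 mm wide; open, the fingers measure 114 mm over their backs; the gripper's body (76 mm by 85 mm) begins 54 mm behind the grasp point. The pads swing forward as they close: fully open they stand 13 mm farther back than shut.
Start: joints at [-1.199, 0.628, 0.038, 1.517, -0.027, 0.996, -0.02], TCP at [275.546, 588.721, 245.313] pointing down, gripper open.
Joint ranges: [-3.06, 3.06], [-0.37, 2.12], [-1.25, 1.32], [0.18, 2.47], [-1.1, 4.24], [0.23, 1.98], [-2.94, 2.94]. Speed limits (rad/s): [2.57, 2.57, 3.14, 3.14, 3.14, 3.14, 3.14].

INTERFACE

Orientations are given as a rotation vector (axis times angle).
In Python, from bench import r, viewer, job gives the robot as it stands. The module is installed in compiled form; this text tells all that it offers.
- The arm moves only by the tool step_arm, never from a script. Its arguments are lists of equal length, an entry for each row: "hand": the finger opening in mm, from 0 to 85.4; "slide": the shift along the tool's x, y, z in mm, a list of three; "yaw": the turn about the tool's z in degrees. A call has 1 to 12 rows; each row is the pose to reach, as a shift and turn from the pose commanded when the call began, along the tool's axes at that moment; what a row does not reach only later rows make up. A row lasts 1/12 s, in which the tool goes at most 41.7 mm and 7.16 degrees, less where a joint would pass 70% of its speed; a pose out of reach is approached as far as the arm can. A call with a gripper value outside its range is refused whole. The fingers move at their own pace and stop on an object; the grip force is fixed at half the most. Time passes only in rows, so rows that repeat a pose let the fingers close. It gives the time, the measured TCP pose, the force, the opening and the grip force at its end, in the units of the state.
- r.observe(): the state, without advancing time (a new reading comes with each control period).
- viewer.grab_frame(name): name is "scene" or "top" or "wrist"; returns a dict with "img" (480x640x3 uint8, red, green, blue), "fovy" (degrees; the focal length in pixels is half the picture's height over the tangent of half this angle, whatever the lens; pixels are square), "cx", "cy" (the principal point, pixels), "cam_to_world" (4x4, takes a point from camera to world coordinates). Camera axes: x right, y up, looking along -z (the intrinsics and any distortion apply to the point x, -y, -z); pixel columns grow to the right and rows downward; lengths in mm; the calibration is good to about 2 mm. A picture is of the moment at which its call begins. There is no depth.
- job.hand_in(): hands the job in; it is judged then, once.
The state is a dict: "t": time; "joint_pos": joint angles; "joint_vel": joint speeds; "effort": joint torques, N m; "position": TCP position; "tool_rot": TCP orientation; "force": force on the tool from outside, world axes, zero at the start; "ft_torque": the same for the moment, N m; "grip_width": finger opening in mm; "gripper_force": force on a finger pad.
Only numpy, scipy, OpenCV 4.12 (cv2) and the standard library are available. Lean on these libraries where they do the work, as an engineer would, in place of code of your own. Each camera call takes 0.05 s, during which the arm holds its last target. There are 200 camera calls.

TASK

Two hand-cranked inspection turntables stand on the bench. For the run-out check, take the upright black crank grip of the one that carries the brass horn and turn that table clockwise, seen from above, through exactly one full turn, so that its grip is back beside the red block on its base, then let go and move clear. Do not turn the table with the dark grey horn.

Things in the scene. Friction and masses are not known exactly. Their poses are not given: they have to be found in the camera images.
- brass_turn (a joint): Turntable with the brass horn: aluminium disc 212 mm wide, top 50 mm above the bench, on a fixed white base 236 mm wide; vertical axis. Grows clockwise seen from above, counting whole turns (rad): 0 with the grip next to the base's red block (the start, within 0.1), 6.28 one clockwise turn later. No stops nearby; light friction (1.5 N at the grip); stays where left.
- brass_grip (a point): Middle of the graspable black upright crank grip on that disc: cylinder 24 mm thick, 56 to 116 mm above the bench; this point at 90 mm, and 90 mm from the turntable's axis. It revolves freely about its own axis, so a gripper can hold it and keep its heading all the way round. The brass horn at the disc's centre is 32 mm thick (44 at the foot), top at 94 mm.
- brass_axis (a point): Point on the axis of the brass-horn turntable at the disc's top (50 mm above the bench), fixed to the base. z up; x points level from the axis to the red block (34 x 22 mm, 32 high, centred 132 mm from the axis) that juts from the base and marks the grip's home.
- grey_turn (a joint): Angle (rad) of the other, identical turntable, with a dark grey horn, to the left or right of the first (axes 300 mm or more apart); starts within 0.1 of 0 and must be left there.

How it is judged:
By the outcome, as a careful person would: the job done as asked, in the order asked, and still so for the second after the job is handed in, with the robot touching nothing.
It also fails if it takes over 56 s, if anything falls off the work surface, if the arm or the gripper's body presses on something with over 40 N, if the wrist force passes 120 N, or if a joint passes its speed limit or range.

## Working session

There is one attempt and no reset: what is moved stays moved. The work goes in short steps, Python scripts to look and compute and a tool call to move; the robot and the scene stay as the last step left them, time stands still between calls to the robot, and variables do not carry over. Pictures are saved under pics/ and viewed, at most 10 in all, crops included, and the job is handed in when it is done.

Besides the shell and the picture viewer there is one more tool, called after "Call:" as a command line: name --pt "numbers of a row" for each row, then --argument value for the rest. step_arm: Moves the arm, as the interface text tells. Its arguments: {"type":"object","properties":{"hand":{"type":"array"},"slide":{"type":"array"},"yaw":{"type":"array"}},"required":["hand","slide","yaw"]}

```bash
mkdir -p pics; python3 - <<'E'
from bench import r,viewer
import cv2,numpy as np
s=r.observe();print(s['t'],s['position'],s['tool_rot'],s['grip_width'])
ims=[]
for n in("scene","top"):
    f=viewer.grab_frame(n);print(n,{k:(np.round(v,3).tolist() if k=='cam_to_world' else v) for k,v in f.items() if k!='img'}, f.keys())
    cv2.imwrite(f"pics/{n}.png",f['img'][:,:,::-1])
E
```

```text
0.0 [275.2527836  588.15955492 244.37377157] [-6.82113809e-01 -3.06620230e+00  3.01460797e-03] 85.03369159192266
scene {'fovy': 50.54147443377318, 'cx': 311.2328741881774, 'cy': 226.3369141870047, 'cam_to_world': [[0.485, -0.469, 0.738, 1089.667], [0.874, 0.243, -0.42, -295.128], [0.018, 0.849, 0.528, 492.35], [0.0, 0.0, 0.0, 1.0]]} dict_keys(['img', 'fovy', 'cx', 'cy', 'cam_to_world'])
top {'fovy': 49.82675151456169, 'cx': 321.80031317418997, 'cy': 239.58525862866446, 'cam_to_world': [[-0.007, 0.986, -0.169, 414.56], [-1.0, -0.005, 0.015, 21.084], [0.014, 0.169, 0.986, 906.785], [0.0, 0.0, 0.0, 1.0]]} dict_keys(['img', 'fovy', 'cx', 'cy', 'cam_to_world'])
```

View pics/top.png

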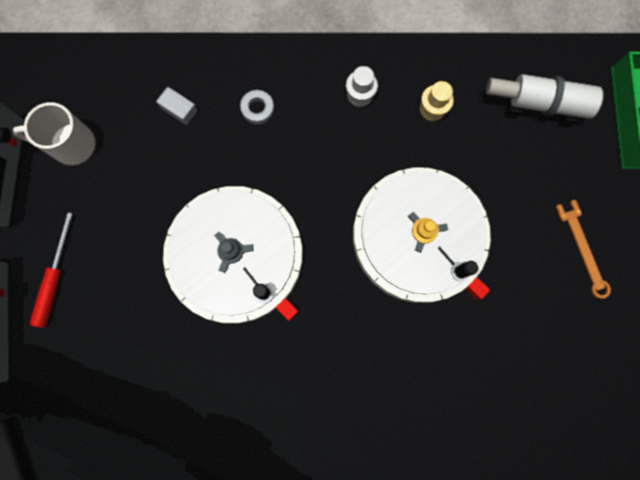

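View pics/scene.png

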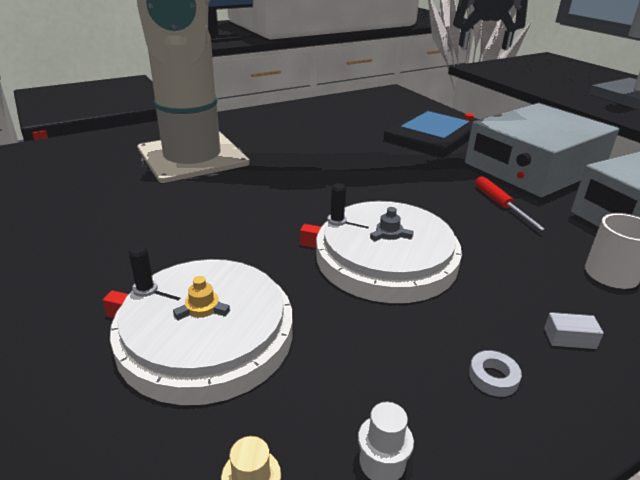

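The top view has the brass turntable on the right: disc centre about (424,233), horn (427,228), grip (466,269) and red block (479,288). The grey turntable is on the left. The scene view agrees.

```bash
cat > h.py <<'E'
import numpy as np
def ray(f,u,v,z):
    fl=240/np.tan(np.radians(f['fovy']/2)); T=np.array(f['cam_to_world'])
    d=T[:3,:3]@np.array([(u-f['cx'])/fl,-(v-f['cy'])/fl,-1]); o=T[:3,3]
    return o+d*(z-o[2])/d[2]
E
python3 - <<'E'
from bench import viewer
from h import *
import cv2
f=viewer.grab_frame("top");im=f['img'].astype(int)
w=((im.min(2)>140)).astype(np.uint8)
for c in cv2.findContours(w,0,1)[0]:
    if cv2.contourArea(c)>5000:
        h=cv2.convexHull(c);e=cv2.fitEllipse(h);print('white',e,ray(f,*e[0],45))
        p=np.array([ray(f,*q,50)[:2] for q in h[:,0]]); print(cv2.minEnclosingCircle(p.astype(np.float32)))
red=((im[:,:,0]>150)&(im[:,:,1]<60)).astype(np.uint8)
n,l,st,ce=cv2.connectedComponentsWithStats(red)
for s,c in zip(st,ce):
    if s[4]>60:print('red',c,s[4],ray(f,*c,28))
for p,z in [((427,226),94),((468,268),116),((231,247),94),((263,291),116)]:print(p,ray(f,*p,z))
g=viewer.grab_frame("scene")
for p,z in [((199,281),94),((139,252),116)]:print(p,ray(g,*p,z))
cv2.imwrite('pics/c.png',cv2.resize(f['img'][160:310,345:500,::-1],None,fx=4,fy=3.9,interpolation=2))
E
```

```text
white ((232.14700317382812, 254.2098388671875), (135.6787567138672, 139.63169860839844), 57.58749008178711) [537.96504159 158.8988787   45.        ]
((539.9413452148438, 157.75100708007812), 115.77503204345703)
white ((421.589111328125, 234.4482879638672), (133.08216857910156, 137.76593017578125), 122.09159088134766) [ 570.22920234 -161.60984428   45.        ]
((571.62109375, -160.96493530273438), 116.05052947998047)
white ((313.8941650390625, 14.140787124633789), (104.70140838623047, 649.0477294921875), 90.2581787109375) [980.49523034  19.56555918  45.        ]
((997.459228515625, 10.16387939453125), 577.56201171875)
red [320.00441051 239.28841473] 306087 [565.62291081  10.92739572  28.        ]
red [ 43.07587253 297.03034901] 659 [469.35122151 477.07442456  28.        ]
red [479.00900901 287.83333333] 222 [ 480.32156316 -259.74161194   28.        ]
red [286.56465517 308.98706897] 232 [446.7090248   68.06341295  28.        ]
(427, 226) [ 575.14098428 -160.49681799   94.        ]
(468, 268) [ 504.41805117 -216.34099089  116.        ]
(231, 247) [542.52091241 153.13597431  94.        ]
(263, 291) [470.92249068  99.36954948 116.        ]
(199, 281) [ 581.41497696 -166.78957951   94.        ]
(139, 252) [ 516.07708012 -222.44025838  116.        ]
```

View pics/c.png

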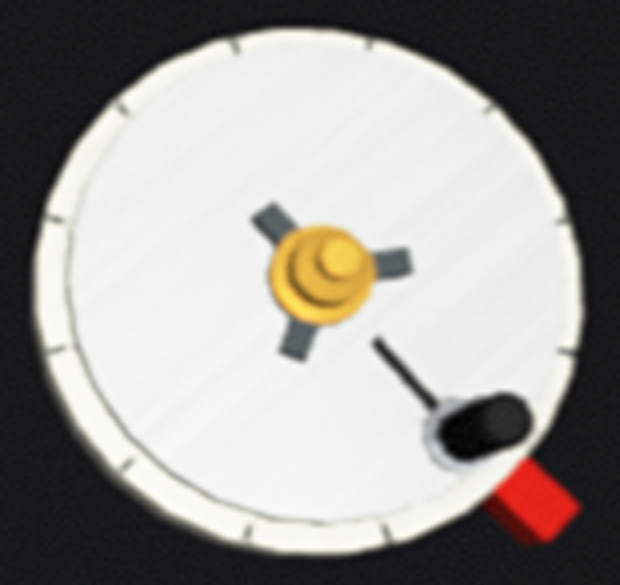

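Call:
step_arm --hand '[85,85,85,85,85,85,85,85,85,85,85,85]' --pt "-25 -30 0" --pt "-51 -58 0" --pt "-77 -87 0" --pt "-103 -117 0" --pt "-129 -147 0" --pt "-155 -177 0" --pt "-181 -207 0" --pt "-207 -236 0" --pt "-233 -266 0" --pt "-259 -296 0" --pt "-278 -318 0" --pt "-278 -318 0" --yaw '[0,0,0,0,0,0,0,0,0,0,0,0]'

```text
t: 1.2
position: [393.8, 176.2, 245.4]
tool_rot: [0.697, 3.062, -0.005]
force: [0.2, 0.0, -0.7]
grip_width: 85.1
gripper_force: 0.0
```

Call:
step_arm --hand '[85,85,85,85,85,85,85,85,85,85,85,85]' --pt "-26 -30 0" --pt "-52 -60 0" --pt "-78 -89 0" --pt "-104 -119 5" --pt "-130 -149 10" --pt "-156 -178 15" --pt "-182 -208 20" --pt "-208 -237 25" --pt "-234 -267 30" --pt "-260 -297 35" --pt "-278 -317 35" --pt "-278 -317 35" --yaw '[0,0,0,0,0,0,0,0,0,0,0,0]'

```text
t: 2.2
position: [510.7, -229.3, 210.0]
tool_rot: [0.694, 3.061, -0.007]
force: [0.3, -0.2, 0.3]
grip_width: 84.9
gripper_force: 0.0
```

```bash
python3 - <<'E'
from bench import r,viewer
from h import *
import cv2
from scipy.spatial.transform import Rotation as R
s=r.observe();print(s['t'],s['position'],s['tool_rot'],s['joint_pos']);print(R.from_rotvec(s['tool_rot']).as_matrix().round(4))
f=viewer.grab_frame("wrist");print(f['fovy'],f['cx'],f['cy'],np.round(f['cam_to_world'],4).tolist())
cv2.imwrite('pics/w.png',f['img'][:,:,::-1])
E
```

```text
2.2 [ 510.70633584 -229.30291989  209.97639771] [ 0.69371232  3.06127874 -0.00691408] [ 0.2871315   0.54324649  0.12430261  1.81758175 -0.08549524  0.78260952
  1.57927586]
[[-0.9023  0.4311  0.0016]
 [ 0.4311  0.9023 -0.0049]
 [-0.0036 -0.0037 -1.    ]]
71.50599367408851 318.239083830713 238.61718882899766 [[0.4315, -0.8663, -0.2516, 445.9791], [0.9021, 0.4133, 0.124, -197.7163], [-0.0035, -0.2805, 0.9599, 336.9659], [0.0, 0.0, 0.0, 1.0]]
```

View pics/w.png

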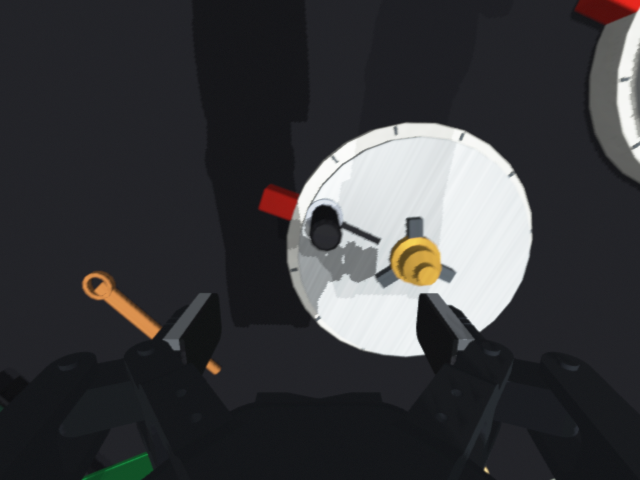

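The wrist view shows the grip top at about (326,234), the horn top at (425,273) and the red block at (278,202). The jaws' centre line is near column 320.

```bash
python3 - <<'E'
from bench import r,viewer
from h import *
import cv2
f=viewer.grab_frame("wrist");im=f['img'].astype(int)
P=lambda n,u,v,z:print(n,ray(f,u,v,z).round(1))
P('grip top',326,236,116);P('grip foot',323,213,56);P('horn',426,273,94);P('foot horn',413,255,58);P('red',278,203,28)
g=viewer.grab_frame("scene");t=viewer.grab_frame("top")
for n,ff,p,z in [('s horn',g,(199,281),94),('t horn',t,(430,226),94),('t grip',t,(472,266.4),116)]:print(n,ray(ff,*p,z).round(1))
# disc silhouette in wrist
w=(im.min(2)>100).astype(np.uint8)
for c in cv2.findContours(w,0,1)[0]:
    if cv2.contourArea(c)>10000:
        p=np.array([ray(f,*q,50)[:2] for q in cv2.convexHull(c)[:,0]],np.float32);print(cv2.minEnclosingCircle(p),cv2.fitEllipse(p))
E
```

```text
grip top [ 503.7 -216.4  116. ]
grip foot [ 499.8 -216.1   56. ]
horn [ 570.2 -160.7   94. ]
foot horn [ 567.7 -160.2   58. ]
red [ 478.5 -252.2   28. ]
s horn [ 581.4 -166.8   94. ]
t horn [ 575.1 -165.3   94. ]
t grip [ 506.9 -222.7  116. ]
((567.0397338867188, -165.6060028076172), 111.68273162841797) ((567.0580444335938, -165.91342163085938), (220.20045471191406, 222.46035766601562), 97.11101531982422)
```

Call:
step_arm --hand '[85,85,85,85]' --pt "5 4 25" --pt "10 7 50" --pt "10 7 65" --pt "10 7 65" --yaw '[0,0,0,0]'

```text
t: 2.73
position: [501.8, -208.1, 142.8]
tool_rot: [-0.676, -3.062, -0.003]
force: [-0.2, 0.4, -0.1]
grip_width: 85.1
gripper_force: 0.0
```

```bash
python3 - <<'E'
from bench import r,viewer
from h import *
import cv2
s=r.observe();print(s['t'],s['position'])
f=viewer.grab_frame("wrist");print(np.round(f['cam_to_world'],4).tolist())
# project tcp line
T=np.array(f['cam_to_world']);fl=240/np.tan(np.radians(f['fovy']/2))
for z in (116,90):
    p=s['position'].copy() if hasattr(s['position'],'copy') else np.array(s['position']);p=np.array(p);p[2]=z
    c=T[:3,:3].T@(p-T[:3,3]);print(z,f['cx']+fl*c[0]/-c[2],f['cy']-fl*c[1]/-c[2])
cv2.imwrite('pics/w2.png',f['img'][:,:,::-1])
E
```

```text
2.7333 [ 501.76833666 -208.08241503  142.76424682]
[[0.4212, -0.873, -0.2458, 437.657], [0.907, 0.4057, 0.1133, -178.2778], [0.0008, -0.2707, 0.9627, 270.4744], [0.0, 0.0, 0.0, 1.0]]
116 317.93387163571464 290.7411774792992
90 317.93692277253433 271.81317623878874
```

View pics/w2.png

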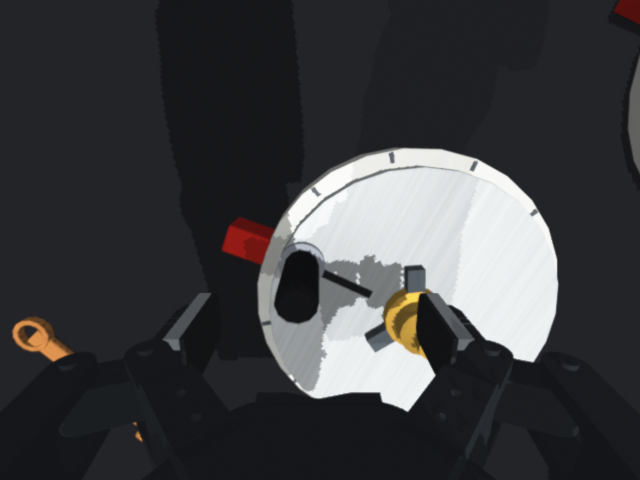

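The grip top is now at about (297,303), a little left of the jaw centre, which projects to (318,291).

```bash
python3 - <<'E'
from bench import r,viewer
from h import *
from scipy.spatial.transform import Rotation as R
s=r.observe();f=viewer.grab_frame("wrist");p=ray(f,297,303,116);q=ray(f,301,258,58)
A=R.from_rotvec(s['tool_rot']).as_matrix()
print(s['position'],p,q,A.T@(p-s['position']),A.T@(q-s['position']))
E
```

```text
[ 502.96760467 -209.13740823  144.36316814] [ 505.37722047 -222.16924228  116.        ] [ 501.20410781 -221.02908597   58.        ] [ -7.77961822 -10.81683439  28.32980564] [ -3.72361016 -11.57135775  86.34441   ]
```

Call:
step_arm --hand '[85,85,85,85,85,15,15,15,15,15,15,15]' --pt "-6 -11 0" --pt "-6 -11 15" --pt "-6 -11 35" --pt "-6 -11 55" --pt "-6 -11 55" --pt "-6 -11 55" --pt "-6 -11 55" --pt "-6 -11 55" --pt "-6 -11 55" --pt "-6 -11 55" --pt "-6 -11 55" --pt "-6 -11 55" --yaw '[0,0,0,0,0,0,0,0,0,0,0,0]'

```text
t: 3.83
position: [506.1, -223.8, 91.7]
tool_rot: [0.68, 3.064, 0.001]
force: [0.2, 0.6, 5.6]
grip_width: 22.6
gripper_force: 58.6
```

```bash
python3 - <<'E'
from bench import r,viewer
from h import *
import cv2
s=r.observe();print(s['t'],s['position'],s['tool_rot'],s['force'],s['grip_width'],s['gripper_force'])
f=viewer.grab_frame("wrist");g=viewer.grab_frame("scene")
cv2.imwrite('pics/w3.png',np.hstack([cv2.resize(f['img'],(400,300)),cv2.resize(g['img'],(400,300))])[:,:,::-1])
E
```

```text
3.8333 [ 506.14525844 -223.78794212   91.65616169] [6.80455951e-01 3.06369830e+00 5.86285896e-04] [0.22679045 0.57651364 5.63692427] 22.57320444021741 58.58377723256126
```

View pics/w3.png

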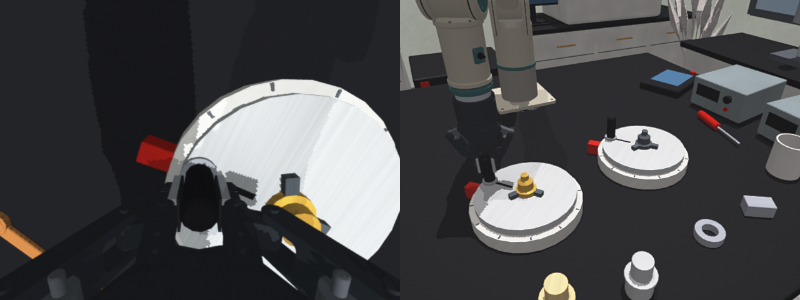

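Gripped: opening 22.6 mm and the cylinder sits between the pads. Next I work out the arc.

```bash
cat > arc.py <<'E'
import numpy as np,sys
def arc(axis,phi0,phi1,n,head=12.52,R=90):
    # offsets along tool axes, heading: tool y at (sin,cos)
    a=np.radians(2*head); x=np.array([-np.cos(a),np.sin(a)]);y=np.array([np.sin(a),np.cos(a)])
    ph=np.radians(np.linspace(phi0,phi1,n+1)); p=R*np.c_[np.cos(ph),np.sin(ph)]
    d=p[1:]-p[0]; return [[round(float(k@x)),round(float(k@y)),0] for k in d]
E
python3 -c "
from arc import *
print(arc(0,-138,-198,8))"
```

```text
[[11, 5, 0], [20, 12, 0], [29, 20, 0], [37, 29, 0], [43, 38, 0], [48, 49, 0], [52, 60, 0], [54, 72, 0]]
```

Call:
step_arm --hand '[15,15,15,15,15,15,15,15,15]' --pt "11 5 0" --pt "20 12 0" --pt "29 20 0" --pt "37 29 0" --pt "43 38 0" --pt "48 49 0" --pt "52 60 0" --pt "54 72 0" --pt "54 72 0" --yaw '[0,0,0,0,0,0,0,0,0]'

```text
t: 4.68
position: [490.3, -133.7, 91.6]
tool_rot: [0.675, 3.061, 0.002]
force: [6.5, -0.2, 5.1]
grip_width: 22.4
gripper_force: 60.5
```

```bash
python3 - <<'E'
from bench import r,viewer
from h import *
for i in range(3):
    s=r.observe();print(s['t'],s['position'],s['force'],s['ft_torque'],s['grip_width']);viewer.grab_frame("top")
E
python3 -c "
from arc import *
print(arc(0,-198,-288,11))"
```

```text
4.6833 [ 490.2739876  -133.74239055   91.61767186] [ 6.50264984 -0.17646305  5.11705664] [-0.12420111 -1.11925685  0.00155525] 22.353205704386294
4.7333 [ 489.94691117 -134.6000835    91.57575076] [ 5.02081583 -1.06127038  5.0043582 ] [-0.12927309 -1.1334459   0.06729232] 22.496771525926793
4.7833 [ 489.75355174 -135.28531971   91.62981416] [ 5.46830084 -0.58278608  6.23767658] [-0.10523124 -1.10208941 -0.03953983] 22.361387914563164
[[1, 13, 0], [-1, 26, 0], [-3, 38, 0], [-8, 50, 0], [-15, 61, 0], [-22, 71, 0], [-32, 80, 0], [-42, 88, 0], [-54, 94, 0], [-66, 98, 0], [-78, 100, 0]]
```

Call:
step_arm --hand '[15,15,15,15,15,15,15,15,15,15,15,15]' --pt "1 13 0" --pt "-1 26 0" --pt "-3 38 0" --pt "-8 50 0" --pt "-15 61 0" --pt "-22 71 0" --pt "-32 80 0" --pt "-42 88 0" --pt "-54 94 0" --pt "-66 98 0" --pt "-78 100 0" --pt "-78 100 0" --yaw '[0,0,0,0,0,0,0,0,0,0,0,0]'

```text
t: 5.83
position: [601.6, -79.5, 91.6]
tool_rot: [0.682, 3.063, -0.002]
force: [-0.1, -1.0, 10.9]
grip_width: 22.3
gripper_force: 60.9
```

```bash
python3 - <<'E'
from bench import r,viewer
from h import *
for i in range(3):
    s=r.observe();print(s['t'],s['position'],s['force'],s['grip_width']);viewer.grab_frame("top")
E
python3 -c "
from arc import *
print(arc(0,-288,-378,11))"
```

```text
5.8333 [601.61466969 -79.49298779  91.58003007] [-0.06158484 -1.04770082 10.88172127] 22.263786943824176
5.8833 [600.85492317 -79.26582599  91.63246741] [ 1.29852815 -1.04776351  9.386521  ] 23.078846192989257
5.9333 [600.29939036 -79.09233499  91.61524225] [ 0.70038391 -1.68377008  9.29850364] 22.67766805247122
[[-13, 1, 0], [-26, -1, 0], [-38, -3, 0], [-50, -8, 0], [-61, -15, 0], [-71, -22, 0], [-80, -32, 0], [-88, -42, 0], [-94, -54, 0], [-98, -66, 0], [-100, -78, 0]]
```

Call:
step_arm --hand '[15,15,15,15,15,15,15,15,15,15,15,15]' --pt "-13 1 0" --pt "-26 -1 0" --pt "-38 -3 0" --pt "-50 -8 0" --pt "-61 -15 0" --pt "-71 -22 0" --pt "-80 -32 0" --pt "-88 -42 0" --pt "-94 -54 0" --pt "-98 -66 0" --pt "-100 -78 0" --pt "-100 -78 0" --yaw '[0,0,0,0,0,0,0,0,0,0,0,0]'

```text
t: 6.98
position: [659.3, -195.5, 91.7]
tool_rot: [0.684, 3.058, -0.005]
force: [7.9, -5.1, 0.8]
grip_width: 22.2
gripper_force: 60.0
```

```bash
python3 - <<'E'
from bench import r,viewer
from h import *
for i in range(3):
    s=r.observe();print(s['t'],s['position'],s['force'],s['grip_width']);viewer.grab_frame("top")
E
python3 -c "
from arc import *
print(arc(0,-378,-468,11))"
```

```text
6.9833 [ 659.30941925 -195.49471064   91.74358151] [ 7.89599272 -5.12557608  0.77772945] 22.170287886798196
7.0333 [ 659.6058239  -194.78472227   91.76404399] [ 7.93071548 -3.95747684  1.36849495] 22.549375849576165
7.0833 [ 659.82710719 -194.03584143   91.76916328] [ 7.68164096 -4.5762475   0.37735899] 22.831326824717603
[[-1, -13, 0], [1, -26, 0], [3, -38, 0], [8, -50, 0], [15, -61, 0], [22, -71, 0], [32, -80, 0], [42, -88, 0], [54, -94, 0], [66, -98, 0], [78, -100, 0]]
```

Call:
step_arm --hand '[15,15,15,15,15,15,15,15,15,15,15,15]' --pt "-1 -13 0" --pt "1 -26 0" --pt "3 -38 0" --pt "8 -50 0" --pt "15 -61 0" --pt "22 -71 0" --pt "32 -80 0" --pt "42 -88 0" --pt "54 -94 0" --pt "66 -98 0" --pt "78 -100 0" --pt "78 -100 0" --yaw '[0,0,0,0,0,0,0,0,0,0,0,0]'

```text
t: 8.13
position: [541.0, -248.8, 91.7]
tool_rot: [-0.683, -3.064, 0.001]
force: [-2.5, -1.2, 9.0]
grip_width: 22.6
gripper_force: 61.0
```

```bash
python3 - <<'E'
from bench import r,viewer
from h import *
for i in range(3):
    s=r.observe();print(s['t'],s['position'],s['force'],s['grip_width']);f=viewer.grab_frame("top")
E
python3 -c "
from arc import *
print(arc(0,-468,-498,5))"
```

```text
8.1333 [ 540.97329889 -248.78016646   91.65756963] [-2.45615518 -1.19599474  9.01353296] 22.615040397494933
8.1833 [ 541.72245334 -249.12743341   91.64893987] [-1.75103008 -1.17911431 10.1413282 ] 22.99687311920764
8.2333 [ 542.30785783 -249.29754331   91.64181206] [-1.29592545 -1.39195647  9.91326168] 22.752362209905172
[[9, -1, 0], [19, 0, 0], [28, 1, 0], [37, 3, 0], [46, 6, 0]]
```

Call:
step_arm --hand '[15,15,15,15,15,15,15]' --pt "9 -1 0" --pt "18 0 0" --pt "26 1 0" --pt "34 2 0" --pt "41 4 0" --pt "41 4 0" --pt "41 4 0" --yaw '[0,0,0,0,0,0,0]'

```text
t: 8.87
position: [508.4, -226.3, 91.6]
tool_rot: [0.68, 3.067, 0.002]
force: [0.6, 2.0, 11.6]
grip_width: 22.6
gripper_force: 61.0
```

```bash
python3 - <<'E'
from bench import r,viewer
from h import *
import cv2
for i in range(2):
    s=r.observe();print(s['t'],s['position'],s['force'],s['grip_width']);viewer.grab_frame("top")
f=viewer.grab_frame("wrist");t=viewer.grab_frame("top")
a=cv2.resize(f['img'][160:480,120:620],(500,320));a=cv2.resize(f['img'],(500,375))
b=cv2.resize(t['img'][160:310,350:470],(300,375),interpolation=2)
cv2.imwrite('pics/e.png',np.hstack([a,b])[:,:,::-1])
P=np.array([[489.7,-135.3],[600.3,-79.1],[659.8,-194],[542.3,-249.3]])
from scipy.optimize import least_squares
o=least_squares(lambda c:np.hypot(*(P-c).T)-90,[573,-163]);print(o.x,o.fun)
c=o.x
for q in ([506.1,-223.8],s['position'][:2],[480.3,-259.7],[478.5,-252.2]):print(np.degrees(np.arctan2(q[1]-c[1],q[0]-c[0])),np.hypot(q[0]-c[0],q[1]-c[1]))
E
```

```text
8.8667 [ 508.35709205 -226.30074294   91.59192794] [ 0.58599328  2.02443587 11.58416164] 22.60109332596721
8.9167 [ 508.49318985 -226.43098877   91.6051764 ] [ 1.30574617  1.99390581 11.12979939] 22.648861620075504
[ 574.52693315 -165.29986196] [-0.02444607 -0.02963167 -0.02670478 -0.03001383]
-139.47192284866225 90.0250594633262
-137.20784392424696 89.98594289471697
-134.947388748816 133.3795373860525
-137.85629444198273 129.50986789457824
```

View pics/e.png

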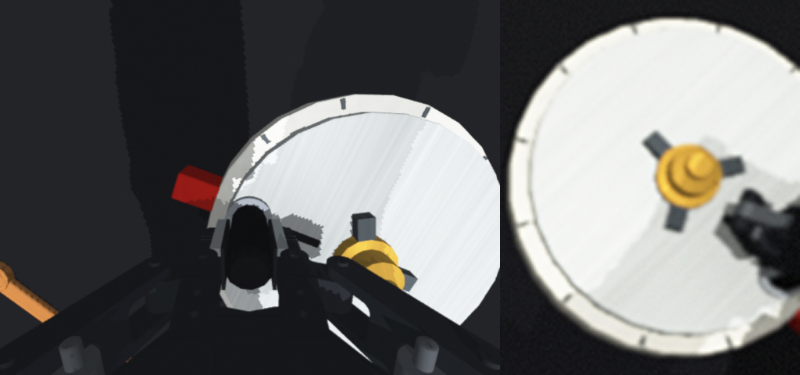

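The circle fit is clean: residuals below 0.03 mm about the axis at (574.5,-165.3). The grip is at -137.2°, within about 2° of both its start and the red block. Next I release and lift clear.

Call:
step_arm --hand '[85,85,85,85,85,85,85,85,85,85,85,85]' --pt "0 0 0" --pt "0 0 0" --pt "0 0 0" --pt "0 0 0" --pt "0 0 0" --pt "0 0 0" --pt "0 0 -10" --pt "0 0 -25" --pt "0 0 -50" --pt "0 0 -80" --pt "0 0 -110" --pt "0 0 -140" --yaw '[0,0,0,0,0,0,0,0,0,0,0,0]'

```text
t: 10.07
position: [507.9, -227.9, 232.3]
tool_rot: [-0.683, -3.066, 0.0]
force: [0.6, 0.2, 0.1]
grip_width: 85.2
gripper_force: 0.0
```

Call:
step_arm --hand '[85,85,85,85,85,85,85,85,85,85,85,85]' --pt "15 20 -10" --pt "30 40 -10" --pt "45 60 -10" --pt "60 85 -10" --pt "75 110 -10" --pt "90 135 -10" --pt "105 160 -10" --pt "120 185 -10" --pt "135 210 -10" --pt "150 235 -10" --pt "150 235 -10" --pt "150 235 -10" --yaw '[0,0,0,0,0,0,0,0,0,0,0,0]'

```text
t: 11.07
position: [471.8, 50.1, 240.9]
tool_rot: [0.676, 3.068, 0.001]
force: [0.1, -1.7, 0.6]
grip_width: 85.2
gripper_force: 0.0
```

```bash
python3 - <<'E'
from bench import r,viewer
import cv2,numpy as np
s=r.observe();print(s['t'],s['position'],s['force'],s['grip_width'])
f=viewer.grab_frame("top");o=cv2.imread('pics/top.png')[:,:,::-1]
c=lambda i:cv2.resize(i[150:320,340:510],(400,400),interpolation=2)
cv2.imwrite('pics/f.png',np.hstack([c(o),c(f['img'])])[:,:,::-1])
E
```

```text
11.0667 [471.80268792  50.12457452 240.8755954 ] [ 0.05803576 -1.65712737  0.58711373] 85.21743994755886
```

View pics/f.png

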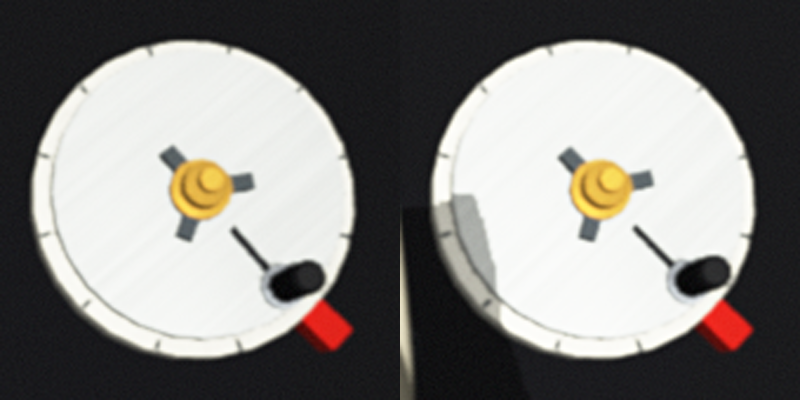

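Before (left) and after (right): the grip stands free at (690,278), in line with the red block at (728,325), and the gripper is clear.

```bash
python3 -c "
from bench import job
print(job.hand_in())"
```

```text
the job is handed in; nothing more can be done
None
```

I turned the brass-horn turntable clockwise through one full turn. By my measurements its grip stopped within about 2° of the red block and of its start; I let go, moved the gripper clear, left the grey-horn table alone and handed the job in at about 11 s.

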